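# Clamp an instrument module with a locking collar

## Task

The instrument module lies loose in the channel of the clamping fixture. Loosen the locking screw on the shaft collar, slide the collar along the shaft so that its jaw pushes the module into the hood against the hidden spring pad and squeezes it with about 10 N (never above 20 N), then lock the screw again and let go, so that the squeeze stays. Leave the other things on the bench alone.

Things in the scene. Friction and masses are not known exactly. Their poses are not given: they have to be found in the camera images.
- stand: Clamping fixture, bolted to the bench: grey steel plate 160 x 360 x 12 mm. Origin: underside, mid-length, 5 mm off mid-width; x across, y along, z up. A channel along y, centred on x = +35 mm, 74 mm wide between 10 mm high guides, holds the module; the shaft runs beside it; at its +y end is a hood.
- hood_mouth (a point): Centre of the hood's mouth, which faces the stand's -y. Hood 69 mm deep, 90 mm wide, top 59 mm above the bench. Inside, unseen, is a flat rubber spring pad, its face at rest 6 to 26 mm behind the mouth: the depth differs from fixture to fixture, is not measured and must be felt. The pad yields some 5 mm per 10 N, at most 20 mm. Axes as the stand's.
- shaft_mid (a point): Middle of the steel shaft's axis: 20 mm thick, along the stand's y, 65 mm above the bench, at stand x = -45 mm, between two end posts at 165 mm to either side (tops 87 mm above the bench).
- collar: Knurled steel shaft collar, 50 mm diameter, 26 mm long, with a flat jaw arm over the channel. Origin: on the shaft's axis, mid-length; axes as the stand's. Locked, it holds against some 40 N; loose, it slides along y, from 125 mm before to 85 mm past the shaft's middle, with some 1.5 N of drag.
- jaw_face (a point): Centre of the jaw's flat pushing face, which looks along the stand's +y, 13 mm ahead of the collar's origin. It spans 26 to 44 mm above the bench and pushes at mid-width of the module.
- screw (a joint): Angle of the collar's locking screw (rad), which stands upright on top of the collar. 0 is fully tight (a stop); it grows anticlockwise seen from above, to a stop at 1.6. From about 0.9 on its bite is gone and the collar is loose; tight and holding only below 0.25. Turning takes 0.15 to 0.3 N m.
- screw_head (a point): Centre of the screw's flat black wing head, 32 mm long, 12 mm thick, 24 mm tall (104 to 128 mm above the bench), straight above the collar's origin, on a 10 mm stem. Moves with the collar and turns with the screw: its y along the wing's length, x across its thickness, z up. At screw angle 0 the length lies along the stand's y.
- module: Instrument module, loose stack of boards between aluminium plates, 70 (x) x 60 (y) x 36 (z) mm, 0.2 to 0.3 kg, in the channel with 2 mm play at each side. Origin: centre of its underside, 12 mm above the bench; axes as the stand's. The jaw pushes it along the stand's +y into the hood; it rubs in the channel with 1 to 2 N.
- bottle: Clear dropper bottle, 36 mm diameter, 100 mm tall, upright beside the fixture; origin at the centre of its underside. Leave alone.
- screw_case: Open black case for small screws, 90 x 70 x 22 mm; origin at the centre of its underside. Leave alone.
- driver: Screwdriver of 170 mm lying on the bench. Leave alone.
- spare_board: Flat red board carrier, 90 x 90 x 16 mm, beside the fixture; origin at the centre of its underside. Leave alone.
Not all that is in view belongs to the job. Of the things like the module, leave any that is orange or purple; of the rest the larger one is meant.

How it is judged:
On the way, in this order (a step that is already met when the one before it is completed fails the run):
1. the screw is loosened (beyond 0.8 rad) with the collar still clear of the module (value of joint screw above 0.8 rad and contact force between module and collar below 1 N), for 0.1 s.
2. the jaw squeezes the module against the pad with more than 6 N, the screw still loose (contact force between module and collar above 6 N and value of joint screw above 0.6 rad), for 0.2 s.
At the end, for the whole second after the job is handed in: The screw is tight (below 0.25 rad), the jaw still squeezes the module with 6 to 15 N, the module lies flat (within 0.1 rad) and at rest in the hood (its origin more than 70 mm along the stand's +y) (value of joint screw below 0.25 rad and contact force between module and collar between 6 and 15 N and y of module in the frame of stand above 0.07 m and angle between module's own z axis and vertical below 0.1 rad and linear speed of module below 0.01 m/s); the robot touches nothing.
It fails at once if the module is squeezed with more than 20 N (contact force between module and collar above 20 N).
It fails at once if a bystander is moved by more than 30 mm (distance of any of bottle, screw_case, driver, spare_board from where it was at the start of the episode above 0.03 m).
It also fails if it takes over 51 s, if anything falls off the work surface, if the arm or the gripper's body presses on something with over 40 N, if the wrist force passes 120 N, or if a joint passes its speed limit or range.

## Robot

A 6-joint arm with a two-finger parallel gripper is mounted at the origin on the work surface. World frame = base frame: x ahead of the robot, y to its left, z up, the work surface at z = 0. Lengths are in m, angles in rad, forces in N, time in s.
With the tool pointing down it reaches from about 0.425 to 0.925 m from the base axis. Payload 12.5 kg.
Tool frame: the origin (TCP) lies at the very end of the fingers, on their centre line; the grasp point (between the pads) lies 19 mm behind it; z points along the fingers, y is the line along which they close (so a half turn about z gives the same grasp; the last joint's range is limited). The gripper opens to 85 mm and grips with 20 to 120 N. Pads are 22 mm wide; open, the fingers measure 114 mm over their backs; the gripper's body (76 mm by 85 mm) begins 54 mm behind the grasp point. The pads swing forward as they close: fully open they stand 13 mm farther back than shut.
Start: joints at [1.021, 0.491, 1.559, -0, 1.092, -0.106], TCP at [0.268, 0.564, 0.231] pointing down, gripper open.
Joint ranges: [-3.1, 3.1], [-0.84, 2.19], [0.05, 2.79], [-1.13, 4.28], [0.06, 2.93], [-2.69, 2.69]. Speed limits (rad/s): [2.22, 2.22, 2.79, 3.14, 3.14, 3.14].

## Interface

Orientations are given as a unit quaternion [x, y, z, w].
In Python, from station import manip, imaging, job gives the robot as it stands.
- The arm moves only by the shell command python3 -m crank 'ROWS' [OPENING] [FORCE]. ROWS is JSON, a list of rows, each an object of numbers: "dx", "dy", "dz": the shift along the tool's x, y, z in mm; "yaw": the turn about the tool's z in degrees. A call has exactly 10 rows; each row shifts and turns the commanded pose from where the row before left it, along the tool's axes as they then stand; what a row does not reach is not made up. A row lasts 1/10 s, in which the tool goes at most 50 mm and 8.59 degrees, less where a joint would pass 70% of its speed; a pose out of reach is approached as far as the arm can. A call is refused whole if a number of a shift passes 50 or a number of a turn 8.59, either way. A call with a gripper value outside its range is refused whole. OPENING is the gripper command: -1 is shut, 1 is fully open, values between are in proportion, set as the call begins (- or left out, the last holds). The fingers move at their own pace and stop on an object; FORCE is the grip in N (left out, the last holds). Time passes only in rows, so rows that do not move let the fingers close, or fill a call up. It gives the time, the measured TCP pose, the force, the opening and the grip force at its end, in the units of the state.
- manip.read_state(): the state, without advancing time (a new reading comes with each control period).
- imaging.get_image(name): name is "scene" or "side" or "wrist"; returns a dict with "pixels" (480x640x3 uint8, red, green, blue), "fov_y" (degrees; the focal length in pixels is half the picture's height over the tangent of half this angle, whatever the lens; pixels are square), "cx", "cy" (the principal point, pixels), "extrinsics" (4x4, takes a point from camera to world coordinates). Camera axes: x right, y down, z forward; pixel columns grow to the right and rows downward; lengths in m; the calibration is good to about 2 mm. A picture is of the moment at which its call begins. There is no depth.
- job.job_done(): hands the job in; it is judged then, once.
The state is a dict: "clock": time; "joints": joint angles; "joint_vel": joint speeds; "tau": joint torques, N m; "position": TCP position; "ee_rot": TCP orientation; "wrist_force": force on the tool from outside, world axes, zero at the start; "torque": the same for the moment, N m; "gripper_width": opening from 0.0 (shut) to 1.0 (fully open); "grip_force": force on a finger pad.
Only numpy, scipy, OpenCV 4.12 (cv2) and the standard library are available. Lean on these libraries where they do the work, as an engineer would, in place of code of your own. Each camera call takes 0.05 s, during which the arm holds its last target. There are 200 camera calls.

## Working session

There is one attempt and no reset: what is moved stays moved. The work goes in short steps, Python scripts to look and compute and a shell command to move; the robot and the scene stay as the last step left them, time stands still between calls to the robot, and variables do not carry over. Pictures are saved under pics/ and viewed, at most 10 in all, crops included, and the job is handed in when it is done.

```bash
mkdir -p pics; cat > h.py <<'E'
import numpy as np,cv2,json
from station import manip,imaging,job
def snap(n,f):
    im=imaging.get_image(n); cv2.imwrite(f'pics/{f}.png',im['pixels'][:,:,::-1])
    np.savez(f'pics/{f}.npz',E=im['extrinsics'],c=[im['fov_y'],im['cx'],im['cy']])
    return im
def ray(f,u,v):
    d=np.load(f'pics/{f}.npz');fv,cx,cy=d['c'];F=240/np.tan(np.radians(fv)/2);E=d['E']
    return E[:3,3],E[:3,:3]@np.array([(u-cx)/F,(v-cy)/F,1])
def atz(f,u,v,z):
    o,r=ray(f,u,v);return o+r*(z-o[2])/r[2]
def proj(f,p):
    d=np.load(f'pics/{f}.npz');fv,cx,cy=d['c'];F=240/np.tan(np.radians(fv)/2);E=d['E']
    q=E[:3,:3].T@(np.array(p)-E[:3,3]);return (F*q[0]/q[2]+cx,F*q[1]/q[2]+cy)
E
python3 - <<'E'
from h import *
for n in('scene','side','wrist'): snap(n,n+'0');print(n,np.load(f'pics/{n}0.npz')['E'].round(2)[:3,3])
print(manip.read_state())
E
```

```text
scene [1.4  0.46 0.91]
side [ 0.17 -1.19  0.83]
wrist [0.2  0.6  0.37]
{'clock': 0.15, 'joints': array([ 1.02139462e+00,  4.91421103e-01,  1.55932477e+00, -3.98115101e-05,
        1.09167826e+00, -1.05587083e-01]), 'joint_vel': array([-0.00088589, -0.0010551 , -0.00062505, -0.00063822, -0.00018909,
       -0.00223012]), 'tau': array([ 1.20447250e-03, -6.18717313e+01, -2.61689186e+01, -6.39095356e-05,
        3.21764324e-03,  2.04501674e-05]), 'position': array([0.26826062, 0.56431735, 0.2308567 ]), 'ee_rot': array([ 2.20081588e-01,  9.75481379e-01, -3.99325187e-04, -1.17009912e-04]), 'wrist_force': array([-0.52029335, -0.04126417,  0.40582106]), 'torque': array([ 0.01197235,  0.02780209, -0.01437326]), 'grip_force': 0.0, 'gripper_width': 1.0030354003932882}
```

View pics/scene0.png

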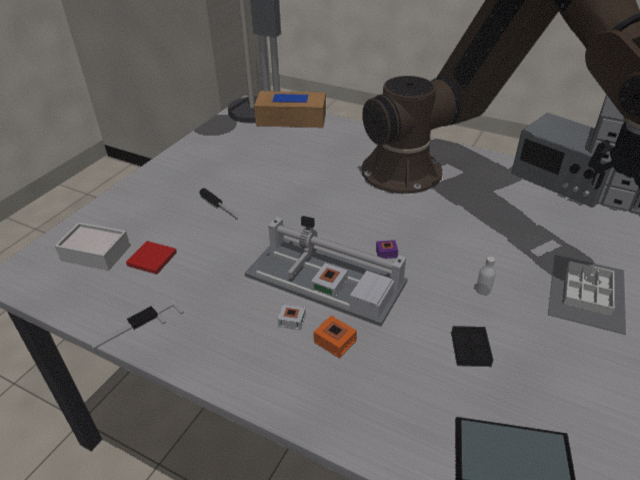

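View pics/side0.png

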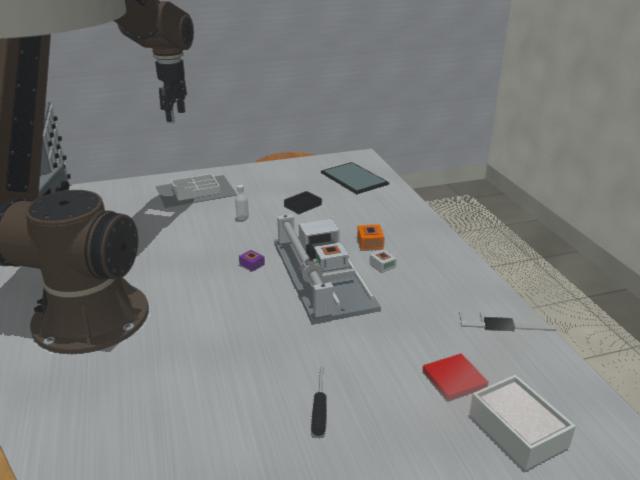

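The scene picture shows the fixture around (325,270), with the collar at (307,240) and the screw's black wing at (308,222). Things that could be taken for the module are the white/green one in the channel (330,278), the small white one (291,316), the orange one (335,336) and the purple one (387,248). I choose (330,278), the larger of the two that are neither orange nor purple, and will check it in a crop.

```bash
python3 - <<'E'
from h import *
a=cv2.imread('pics/scene0.png')[205:325,240:415];b=cv2.imread('pics/side0.png')[205:325,240:400]
cv2.imwrite('pics/ca.png',cv2.resize(a,None,fx=4.5,fy=4.5,interpolation=cv2.INTER_CUBIC))
cv2.imwrite('pics/cb.png',cv2.resize(b,None,fx=5,fy=5,interpolation=cv2.INTER_CUBIC))
E
```

```text
(no output)
```

View pics/ca.png

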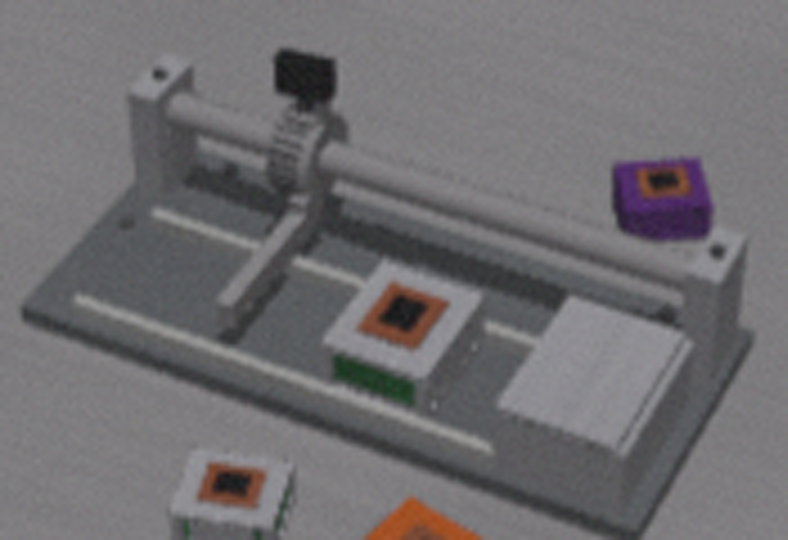

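View pics/cb.png

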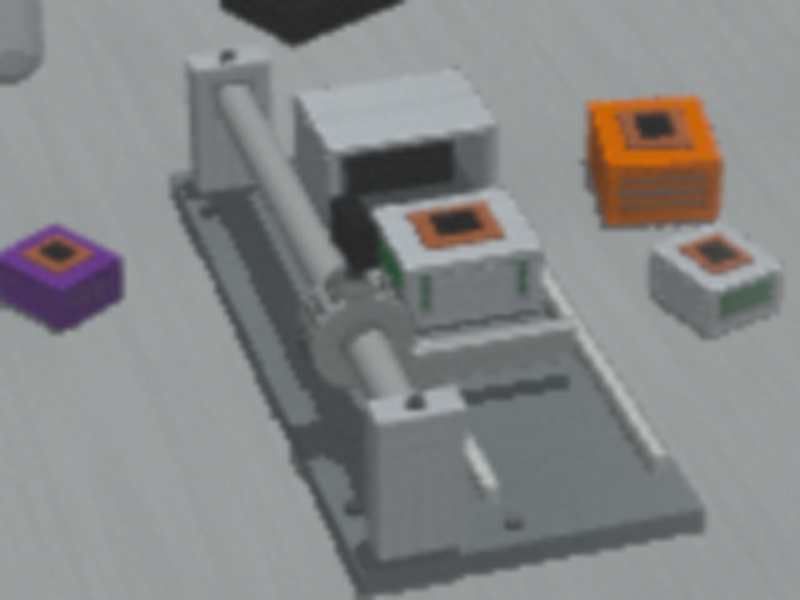

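The crops confirm the module, larger and white, in the channel at crop pixel (405,310). The post-top holes are at (158,75) and (717,252) in the scene crop and at (228,56) and (416,402) in the side crop. The wing is at scene crop (305,75).

```bash
python3 - <<'E'
from h import *
S=lambda u,v:(240+u/4.5-.4,205+v/4.5-.4)
D=lambda u,v:(240+u/5-.4,205+v/5-.4)
def tri(p,q):
    (o,r),(O,R)=ray('scene0',*p),ray('side0',*q);s,t=np.linalg.lstsq(np.c_[r,-R],O-o,rcond=None)[0];return (o+r*s+O+R*t)/2
A=atz('scene0',*S(158,75),.087);B=atz('scene0',*S(717,252),.087)
A2=atz('side0',*D(416,402),.087);B2=atz('side0',*D(228,56),.087)
print(A,A2,B,B2,np.linalg.norm(A-B),np.linalg.norm(A2-B2))
A=(A+A2)/2;B=(B+B2)/2
y=(B-A)[:2];y/=np.linalg.norm(y);x=np.array([y[1],-y[0]]);M=(A+B)[:2]/2
print('yaxis',y,np.degrees(np.arctan2(y[1],y[0])),'mid',M)
f=lambda p:((p[:2]-M)@x-.045,(p[:2]-M)@y)
w=atz('scene0',*S(305,77),.116);w2=atz('side0',*D(352,235),.116)
print('wing',w,w2,f(w),f(w2))
m=atz('scene0',*S(402,310),.048);m2=atz('side0',*D(456,222),.048);print('mod',f(m),f(m2))
j=atz('scene0',*S(225,300),.044);print('jaw',f(j))
R=np.array([0,0,0])
from scipy.spatial.transform import Rotation
print(Rotation.from_quat(manip.read_state()['ee_rot']).as_matrix().round(3))
w=(w+w2)/2; p=manip.read_state()['position'];print(w-p, Rotation.from_quat(manip.read_state()['ee_rot']).as_matrix().T@(w-p))
E
```

```text
[ 0.48977129 -0.15012985  0.087     ] [ 0.49077316 -0.15885562  0.087     ] [0.48959495 0.17963764 0.087     ] [0.49077284 0.16849146 0.087     ] 0.32976753207580195 0.32734707884972797
yaxis [-2.68837987e-04  9.99999964e-01] 90.01540328224146 mid [0.49022806 0.00978591]
wing [ 0.48792258 -0.05747321  0.116     ] [ 0.48969906 -0.06567691  0.116     ] (np.float64(-0.04732356286863708), np.float64(-0.06725849664067662)) (np.float64(-0.04554929170467035), np.float64(-0.07546266693840563))
mod (np.float64(0.026887168907610892), np.float64(0.028046134961454347)) (np.float64(0.03685899855821055), np.float64(0.028923439181936787))
jaw (np.float64(0.05773384080868332), np.float64(-0.059856741508253306))
[[-0.903  0.429 -0.   ]
 [ 0.429  0.903 -0.001]
 [ 0.    -0.001 -1.   ]]
[ 0.2205502  -0.62589241 -0.1148567 ] [-0.46793123 -0.47046765  0.11522292]
```

```bash
python3 -m crank '[{"dx":-42,"dy":-42},{"dx":-42,"dy":-42},{"dx":-42,"dy":-42},{"dx":-42,"dy":-42},{"dx":-42,"dy":-42},{"dx":-42,"dy":-42},{"dx":-42,"dy":-42},{"dx":-42,"dy":-42},{"dx":-42,"dy":-42},{"dx":-42,"dy":-42}]' 0.2
python3 -m crank '[{"yaw":8.08},{"yaw":8.08},{"yaw":8.08},{"yaw":8.08},{"yaw":8.08},{"yaw":8.08},{"yaw":8.08},{"yaw":8.08},{},{}]'
python3 - <<'E'
from h import *
snap('wrist','w1');s=manip.read_state();print(s['position'],s['ee_rot'],s['joints'],s['wrist_force']);print(np.load('pics/w1.npz')['E'].round(3))
E
```

```text
[0.26826716 0.56436756 0.23095435] [ 2.20078956e-01  9.75482009e-01 -3.04257349e-04 -1.02874062e-04] [ 1.02141370e+00  4.91327765e-01  1.55920966e+00 -1.04168501e-06
  1.09169758e+00 -1.05591302e-01] [0.14724756 0.19923793 0.07717304]
[[ 0.43   0.865  0.259  0.202]
 [ 0.903 -0.411 -0.126  0.596]
 [-0.002  0.288 -0.958  0.374]
 [ 0.     0.     0.     1.   ]]$[0]: bad value
$[0]: bad value
```

View pics/w1.png

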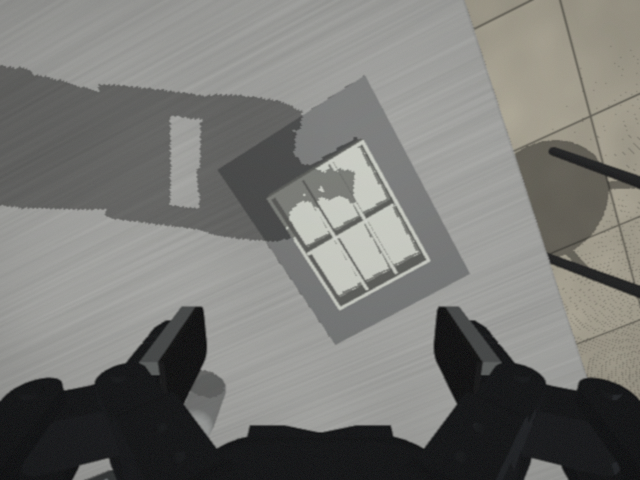

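The calls were refused and the arm hasn't moved: the view still shows the start location with the tray at (350,225). I'll give every key in each row.

```bash
python3 -m crank '[{"dx":-42,"dy":-42,"dz":0,"yaw":0},{"dx":-42,"dy":-42,"dz":0,"yaw":0},{"dx":-42,"dy":-42,"dz":0,"yaw":0},{"dx":-42,"dy":-42,"dz":0,"yaw":0},{"dx":-42,"dy":-42,"dz":0,"yaw":0},{"dx":-42,"dy":-42,"dz":0,"yaw":0},{"dx":-42,"dy":-42,"dz":0,"yaw":0},{"dx":-42,"dy":-42,"dz":0,"yaw":0},{"dx":-42,"dy":-42,"dz":0,"yaw":0},{"dx":-42,"dy":-42,"dz":0,"yaw":0}]' 0.2 60
```

```text
clock: 1.2
position: [0.4361, 0.0914, 0.2315]
ee_rot: [0.22, 0.975, 0.0, 0.0]
wrist_force: [1.4, 0.4, 0.0]
gripper_width: 0.598
grip_force: 0.0
```

```bash
python3 -m crank '[{"dx":-30,"dy":-30,"dz":0,"yaw":0},{"dx":-30,"dy":-30,"dz":0,"yaw":0},{"dx":-30,"dy":-30,"dz":0,"yaw":0},{"dx":-22,"dy":-24,"dz":0,"yaw":0},{"dx":0,"dy":0,"dz":0,"yaw":8.5},{"dx":0,"dy":0,"dz":0,"yaw":8.5},{"dx":0,"dy":0,"dz":0,"yaw":8.5},{"dx":0,"dy":0,"dz":0,"yaw":8.5},{"dx":0,"dy":0,"dz":0,"yaw":8.5},{"dx":0,"dy":0,"dz":0,"yaw":8.5}]'
python3 -m crank '[{"dx":0,"dy":0,"dz":0,"yaw":8},{"dx":0,"dy":0,"dz":0,"yaw":5.6},{"dx":0,"dy":0,"dz":10,"yaw":0},{"dx":0,"dy":0,"dz":10,"yaw":0},{"dx":0,"dy":0,"dz":10,"yaw":0},{"dx":0,"dy":0,"dz":0,"yaw":0},{"dx":0,"dy":0,"dz":0,"yaw":0},{"dx":0,"dy":0,"dz":0,"yaw":0},{"dx":0,"dy":0,"dz":0,"yaw":0},{"dx":0,"dy":0,"dz":0,"yaw":0}]'
python3 - <<'E'
from h import *
snap('wrist','w2');s=manip.read_state();print(s['position'],s['ee_rot'],s['joints'],s['wrist_force'],s['torque']);print(np.load('pics/w2.npz')['E'].round(3),proj('w2',(s['position'])),proj('w2',(.489,-.062,.128)))
E
```

```text
clock: 2.2
position: [0.488, -0.0577, 0.2312]
ee_rot: [0.621, 0.784, 0.0, -0.0]
wrist_force: [0.3, -0.6, -0.0]
gripper_width: 0.6
grip_force: 0.0
clock: 3.2
position: [0.4881, -0.0577, 0.2016]
ee_rot: [0.707, 0.707, 0.0, 0.0]
wrist_force: [0.4, 0.0, 0.4]
gripper_width: 0.598
grip_force: 0.0
[ 0.48809999 -0.05767531  0.2014995 ] [7.07212252e-01 7.07001259e-01 1.45901100e-04 1.70759033e-04] [-2.52143723e-01  3.40047055e-01  1.91504058e+00  1.00201411e-04
  8.86062571e-01 -2.51908691e-01] [ 0.43385007  0.69946956 -0.01923406] [0.03194654 0.00249753 0.00456706]
[[ 1.    -0.    -0.001  0.488]
 [-0.001 -0.957 -0.29   0.016]
 [-0.     0.29  -0.957  0.345]
 [ 0.     0.     0.     1.   ]] (np.float64(319.5704062229434), np.float64(310.56228272455905)) (np.float64(321.24040579070316), np.float64(259.3502590233557))
```

View pics/w2.png

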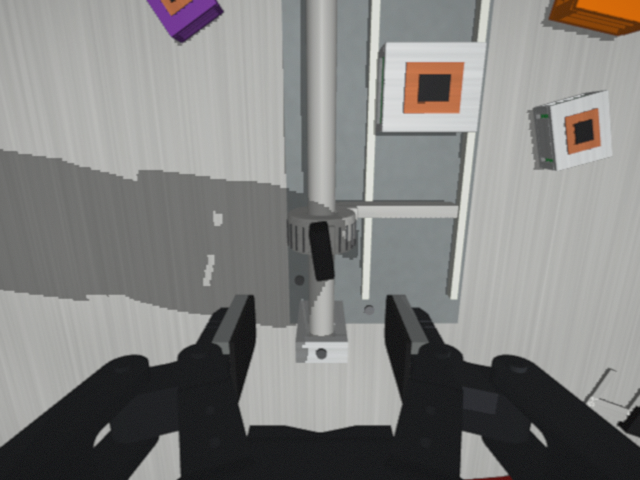

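The wrist picture shows the wing from about (319,222) to (326,280), turned slightly anticlockwise. The collar is at (321,232) and the jaw arm at row 211. The module is at (433,88), clear of the jaw.

```bash
python3 - <<'E'
from h import *
im=cv2.imread('pics/w2.png').astype(int)
m=((im.max(2)<45)[215:290,300:345]).astype(np.uint8)
n,l,st,c=cv2.connectedComponentsWithStats(m);k=1+st[1:,4].argmax();yy,xx=np.where(l==k);print(st[k],cv2.minAreaRect(np.c_[xx,yy].astype(np.float32)))
for r in range(0,75,6):
    q=xx[yy==r]; 
    if len(q):print(r+215,q.min()+300,q.max()+300)
a=atz('w2',325.5,280,.128);print('-y end',a);print('+y end if bottom edge',atz('w2',319,222,.104),atz('w2',319,222,.128))
P0=atz('w2',321,353,.087);print('post -y',P0)
print('mod top',atz('w2',432,42,.048),atz('w2',431,131,.048),atz('w2',384,88,.048),atz('w2',484,88,.048),'jaw',atz('w2',400,207,.044))
E
```

```text
[   9    7   25   58 1064] ((21.03556251525879, 35.64183044433594), (57.55742263793945, 19.263404846191406), 81.63410949707031)
227 310 327
233 309 328
239 310 328
245 311 329
251 312 330
257 313 331
263 314 332
269 315 332
275 316 333
-y end [ 0.49156217 -0.07515241  0.128     ]
+y end if bottom edge [ 0.4876371  -0.04537572  0.104     ] [ 0.48770513 -0.03926952  0.128     ]
post -y [ 0.48898009 -0.15208112  0.087     ]
mod top [0.56560077 0.06836159 0.048     ] [0.56976671 0.00918715 0.048     ] [0.53388269 0.03871257 0.048     ] [0.60507631 0.03866769 0.048     ] jaw [ 0.55120752 -0.04850692  0.044     ]
```

```bash
python3 -m crank '[{"dx":-2.3,"dy":1.5,"dz":0,"yaw":0},{"dx":0,"dy":0,"dz":15,"yaw":-8},{"dx":0,"dy":0,"dz":15,"yaw":0},{"dx":0,"dy":0,"dz":15,"yaw":0},{"dx":0,"dy":0,"dz":15,"yaw":0},{"dx":0,"dy":0,"dz":15,"yaw":0},{"dx":0,"dy":0,"dz":15,"yaw":0},{"dx":0,"dy":0,"dz":12,"yaw":0},{"dx":0,"dy":0,"dz":0,"yaw":0},{"dx":0,"dy":0,"dz":0,"yaw":0}]'
python3 -m crank '[{"dx":0,"dy":0,"dz":0,"yaw":0},{"dx":0,"dy":0,"dz":0,"yaw":0},{"dx":0,"dy":0,"dz":0,"yaw":0},{"dx":0,"dy":0,"dz":0,"yaw":0},{"dx":0,"dy":0,"dz":0,"yaw":0},{"dx":0,"dy":0,"dz":0,"yaw":0},{"dx":0,"dy":0,"dz":0,"yaw":0},{"dx":0,"dy":0,"dz":0,"yaw":0},{"dx":0,"dy":0,"dz":0,"yaw":0},{"dx":0,"dy":0,"dz":0,"yaw":0}]' -1 25
python3 - <<'E'
from h import *
s=manip.read_state();print(s['position'],s['ee_rot'],s['torque'])
E
```

```text
clock: 4.25
position: [0.4897, -0.06, 0.0994]
ee_rot: [0.656, 0.755, 0.0, -0.0]
wrist_force: [0.4, -0.1, 0.2]
gripper_width: 0.601
grip_force: 0.0
clock: 5.25
position: [0.4893, -0.0601, 0.0999]
ee_rot: [0.656, 0.755, -0.0, 0.0]
wrist_force: [-3.9, -1.3, 6.2]
gripper_width: 0.134
grip_force: 27.8
[ 0.48930087 -0.06005505  0.09986187] [ 6.56023339e-01  7.54740594e-01 -9.51152926e-05  7.15099364e-05] [-0.20485312  0.49385756  0.14876701]
```

```bash
python3 -m crank '[{"dx":0,"dy":-0.5,"dz":0,"yaw":0},{"dx":0,"dy":0,"dz":0,"yaw":0},{"dx":0,"dy":0,"dz":0,"yaw":-4},{"dx":0,"dy":0,"dz":0,"yaw":-4},{"dx":0,"dy":0,"dz":0,"yaw":-4},{"dx":0,"dy":0,"dz":0,"yaw":-4},{"dx":0,"dy":0,"dz":0,"yaw":-4},{"dx":0,"dy":0,"dz":0,"yaw":0},{"dx":0,"dy":0,"dz":0,"yaw":0},{"dx":0,"dy":0,"dz":0,"yaw":0}]' -1 60
python3 - <<'E'
from h import *
s=manip.read_state();print(s['position'],s['ee_rot'],s['torque'])
E
```

```text
clock: 6.25
position: [0.4894, -0.06, 0.0999]
ee_rot: [0.515, 0.857, 0.0, 0.001]
wrist_force: [-1.6, 1.7, 5.5]
gripper_width: 0.13
grip_force: 61.8
[ 0.48937944 -0.06004392  0.09988901] [5.15035295e-01 8.57168748e-01 2.08379015e-04 5.82812241e-04] [0.20754475 0.06188698 0.25156035]
```

```bash
python3 -m crank '[{"dx":0,"dy":0,"dz":0,"yaw":-6},{"dx":0,"dy":0,"dz":0,"yaw":-6},{"dx":0,"dy":0,"dz":0,"yaw":-6},{"dx":0,"dy":0,"dz":0,"yaw":-6},{"dx":0,"dy":0,"dz":0,"yaw":-6},{"dx":0,"dy":0,"dz":0,"yaw":-6},{"dx":0,"dy":0,"dz":0,"yaw":-6},{"dx":0,"dy":0,"dz":0,"yaw":-3},{"dx":0,"dy":0,"dz":0,"yaw":0},{"dx":0,"dy":0,"dz":0,"yaw":0}]'
python3 - <<'E'
from h import *
from scipy.spatial.transform import Rotation as R
s=manip.read_state();print(s['position'],s['torque']);print(R.from_quat(s['ee_rot']).as_matrix().round(3))
E
```

```text
clock: 7.25
position: [0.4895, -0.06, 0.0998]
ee_rot: [0.149, 0.989, -0.0, 0.001]
wrist_force: [-0.0, 0.9, 5.5]
gripper_width: 0.126
grip_force: 61.8
[ 0.4894646  -0.06003356  0.0998047 ] [ 0.27347584 -0.06597143  0.13636153]
[[-0.956  0.294  0.001]
 [ 0.294  0.956 -0.   ]
 [-0.001  0.    -1.   ]]
```

```bash
python3 -m crank '[{"dx":1.47,"dy":4.78,"dz":0,"yaw":0},{"dx":1.47,"dy":4.78,"dz":0,"yaw":0},{"dx":1.47,"dy":4.78,"dz":0,"yaw":0},{"dx":1.47,"dy":4.78,"dz":0,"yaw":0},{"dx":1.47,"dy":4.78,"dz":0,"yaw":0},{"dx":1.47,"dy":4.78,"dz":0,"yaw":0},{"dx":1.47,"dy":4.78,"dz":0,"yaw":0},{"dx":1.47,"dy":4.78,"dz":0,"yaw":0},{"dx":1.47,"dy":4.78,"dz":0,"yaw":0},{"dx":1.47,"dy":4.78,"dz":0,"yaw":0}]'
python3 -m crank '[{"dx":0.88,"dy":2.87,"dz":0,"yaw":0},{"dx":0.88,"dy":2.87,"dz":0,"yaw":0},{"dx":0.88,"dy":2.87,"dz":0,"yaw":0},{"dx":0.88,"dy":2.87,"dz":0,"yaw":0},{"dx":0.88,"dy":2.87,"dz":0,"yaw":0},{"dx":0.88,"dy":2.87,"dz":0,"yaw":0},{"dx":0.88,"dy":2.87,"dz":0,"yaw":0},{"dx":0.88,"dy":2.87,"dz":0,"yaw":0},{"dx":0.88,"dy":2.87,"dz":0,"yaw":0},{"dx":0.88,"dy":2.87,"dz":0,"yaw":0}]'
```

```text
clock: 8.25
position: [0.4894, -0.0101, 0.0998]
ee_rot: [0.149, 0.989, -0.0, 0.001]
wrist_force: [0.0, -2.5, 6.1]
gripper_width: 0.129
grip_force: 61.8
clock: 9.25
position: [0.4894, 0.0198, 0.0998]
ee_rot: [0.149, 0.989, -0.0, 0.001]
wrist_force: [0.5, -2.5, 5.0]
gripper_width: 0.132
grip_force: 61.9
```

```bash
python3 -m crank '[{"dx":0.3,"dy":0.96,"dz":0,"yaw":0},{"dx":0.3,"dy":0.96,"dz":0,"yaw":0},{"dx":0.3,"dy":0.96,"dz":0,"yaw":0},{"dx":0.3,"dy":0.96,"dz":0,"yaw":0},{"dx":0.3,"dy":0.96,"dz":0,"yaw":0},{"dx":0.3,"dy":0.96,"dz":0,"yaw":0},{"dx":0.3,"dy":0.96,"dz":0,"yaw":0},{"dx":0.3,"dy":0.96,"dz":0,"yaw":0},{"dx":0.3,"dy":0.96,"dz":0,"yaw":0},{"dx":0.3,"dy":0.96,"dz":0,"yaw":0}]'
python3 - <<'E'
from h import *
im=snap('side','s3');a=im['pixels'][205:325,240:400,::-1]
cv2.imwrite('pics/s3c.png',cv2.resize(a,None,fx=5,fy=5,interpolation=cv2.INTER_CUBIC))
E
```

```text
clock: 10.25
position: [0.4894, 0.0298, 0.0998]
ee_rot: [0.149, 0.989, -0.0, 0.001]
wrist_force: [-0.5, -2.1, 5.3]
gripper_width: 0.129
grip_force: 61.9
```

View pics/s3c.png

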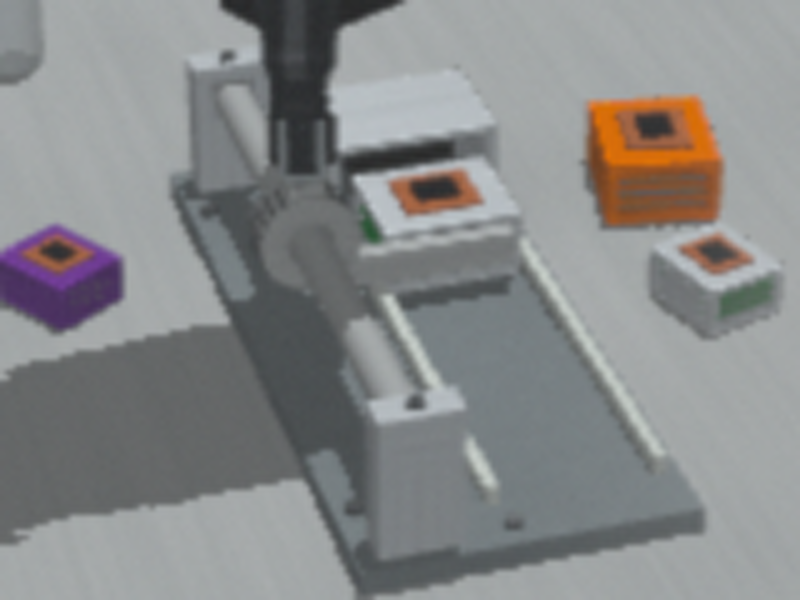

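The side picture shows the jaw in contact with the module's back (crop row 260) and the module's front edge near (430,165), just short of the hood's mouth. I'll feel forward from here.

```bash
python3 -m crank '[{"dx":0.18,"dy":0.57,"dz":0,"yaw":0},{"dx":0.18,"dy":0.57,"dz":0,"yaw":0},{"dx":0.18,"dy":0.57,"dz":0,"yaw":0},{"dx":0.18,"dy":0.57,"dz":0,"yaw":0},{"dx":0.18,"dy":0.57,"dz":0,"yaw":0},{"dx":0.18,"dy":0.57,"dz":0,"yaw":0},{"dx":0.18,"dy":0.57,"dz":0,"yaw":0},{"dx":0.18,"dy":0.57,"dz":0,"yaw":0},{"dx":0.18,"dy":0.57,"dz":0,"yaw":0},{"dx":0.18,"dy":0.57,"dz":0,"yaw":0}]'
```

```text
clock: 11.3
position: [0.4894, 0.0357, 0.0998]
ee_rot: [0.149, 0.989, -0.0, 0.001]
wrist_force: [0.6, -1.6, 5.5]
gripper_width: 0.126
grip_force: 61.8
```

```bash
python3 -m crank '[{"dx":0.15,"dy":0.48,"dz":0,"yaw":0},{"dx":0.15,"dy":0.48,"dz":0,"yaw":0},{"dx":0.15,"dy":0.48,"dz":0,"yaw":0},{"dx":0.15,"dy":0.48,"dz":0,"yaw":0},{"dx":0.15,"dy":0.48,"dz":0,"yaw":0},{"dx":0.15,"dy":0.48,"dz":0,"yaw":0},{"dx":0.15,"dy":0.48,"dz":0,"yaw":0},{"dx":0.15,"dy":0.48,"dz":0,"yaw":0},{"dx":0.15,"dy":0.48,"dz":0,"yaw":0},{"dx":0.15,"dy":0.48,"dz":0,"yaw":0}]'
```

```text
clock: 12.3
position: [0.4894, 0.0408, 0.0998]
ee_rot: [0.149, 0.989, -0.0, 0.001]
wrist_force: [1.0, -2.5, 5.7]
gripper_width: 0.129
grip_force: 61.8
```

```bash
python3 -m crank '[{"dx":0.15,"dy":0.48,"dz":0,"yaw":0},{"dx":0.15,"dy":0.48,"dz":0,"yaw":0},{"dx":0.15,"dy":0.48,"dz":0,"yaw":0},{"dx":0.15,"dy":0.48,"dz":0,"yaw":0},{"dx":0.15,"dy":0.48,"dz":0,"yaw":0},{"dx":0.15,"dy":0.48,"dz":0,"yaw":0},{"dx":0.15,"dy":0.48,"dz":0,"yaw":0},{"dx":0.15,"dy":0.48,"dz":0,"yaw":0},{"dx":0.15,"dy":0.48,"dz":0,"yaw":0},{"dx":0.15,"dy":0.48,"dz":0,"yaw":0}]'
```

```text
clock: 13.3
position: [0.4894, 0.0458, 0.0998]
ee_rot: [0.149, 0.989, -0.0, 0.001]
wrist_force: [0.8, -2.4, 5.0]
gripper_width: 0.127
grip_force: 61.8
```

```bash
python3 -m crank '[{"dx":0.15,"dy":0.48,"dz":0,"yaw":0},{"dx":0.15,"dy":0.48,"dz":0,"yaw":0},{"dx":0.15,"dy":0.48,"dz":0,"yaw":0},{"dx":0.15,"dy":0.48,"dz":0,"yaw":0},{"dx":0.15,"dy":0.48,"dz":0,"yaw":0},{"dx":0.15,"dy":0.48,"dz":0,"yaw":0},{"dx":0.15,"dy":0.48,"dz":0,"yaw":0},{"dx":0.15,"dy":0.48,"dz":0,"yaw":0},{"dx":0.15,"dy":0.48,"dz":0,"yaw":0},{"dx":0.15,"dy":0.48,"dz":0,"yaw":0}]'
```

```text
clock: 14.3
position: [0.4894, 0.0508, 0.0998]
ee_rot: [0.149, 0.989, -0.0, 0.001]
wrist_force: [1.4, -2.4, 5.3]
gripper_width: 0.127
grip_force: 61.8
```

```bash
python3 -m crank '[{"dx":0.15,"dy":0.48,"dz":0,"yaw":0},{"dx":0.15,"dy":0.48,"dz":0,"yaw":0},{"dx":0.15,"dy":0.48,"dz":0,"yaw":0},{"dx":0.15,"dy":0.48,"dz":0,"yaw":0},{"dx":0.15,"dy":0.48,"dz":0,"yaw":0},{"dx":0.15,"dy":0.48,"dz":0,"yaw":0},{"dx":0.15,"dy":0.48,"dz":0,"yaw":0},{"dx":0.15,"dy":0.48,"dz":0,"yaw":0},{"dx":0.15,"dy":0.48,"dz":0,"yaw":0},{"dx":0.15,"dy":0.48,"dz":0,"yaw":0}]'
```

```text
clock: 15.3
position: [0.4894, 0.0559, 0.0998]
ee_rot: [0.149, 0.989, -0.0, 0.001]
wrist_force: [1.2, -2.6, 4.6]
gripper_width: 0.127
grip_force: 61.8
```

```bash
python3 -m crank '[{"dx":0.15,"dy":0.48,"dz":0,"yaw":0},{"dx":0.15,"dy":0.48,"dz":0,"yaw":0},{"dx":0.15,"dy":0.48,"dz":0,"yaw":0},{"dx":0.15,"dy":0.48,"dz":0,"yaw":0},{"dx":0.15,"dy":0.48,"dz":0,"yaw":0},{"dx":0.15,"dy":0.48,"dz":0,"yaw":0},{"dx":0.15,"dy":0.48,"dz":0,"yaw":0},{"dx":0.15,"dy":0.48,"dz":0,"yaw":0},{"dx":0.15,"dy":0.48,"dz":0,"yaw":0},{"dx":0.15,"dy":0.48,"dz":0,"yaw":0}]'
```

```text
clock: 16.3
position: [0.4894, 0.0608, 0.0998]
ee_rot: [0.149, 0.989, -0.0, 0.001]
wrist_force: [0.8, -4.9, 4.5]
gripper_width: 0.13
grip_force: 61.8
```

```bash
python3 -m crank '[{"dx":0.15,"dy":0.48,"dz":0,"yaw":0},{"dx":0.15,"dy":0.48,"dz":0,"yaw":0},{"dx":0.15,"dy":0.48,"dz":0,"yaw":0},{"dx":0.15,"dy":0.48,"dz":0,"yaw":0},{"dx":0.15,"dy":0.48,"dz":0,"yaw":0},{"dx":0.15,"dy":0.48,"dz":0,"yaw":0},{"dx":0,"dy":0,"dz":0,"yaw":0},{"dx":0,"dy":0,"dz":0,"yaw":0},{"dx":0,"dy":0,"dz":0,"yaw":0},{"dx":0,"dy":0,"dz":0,"yaw":0}]'
python3 - <<'E'
from h import *
s=manip.read_state();print(s['position'],s['wrist_force'],s['torque'])
E
```

```text
clock: 17.3
position: [0.4894, 0.0633, 0.0998]
ee_rot: [0.149, 0.989, -0.0, 0.001]
wrist_force: [1.9, -8.2, 5.4]
gripper_width: 0.125
grip_force: 61.6
[0.48940215 0.063296   0.09981026] [ 1.85377213 -8.20169077  5.37647533] [-1.39985933 -0.15941955  0.13132738]
```

```bash
python3 -m crank '[{"dx":0.15,"dy":0.48,"dz":0,"yaw":0},{"dx":0.15,"dy":0.48,"dz":0,"yaw":0},{"dx":0.15,"dy":0.48,"dz":0,"yaw":0},{"dx":0.15,"dy":0.48,"dz":0,"yaw":0},{"dx":0,"dy":0,"dz":0,"yaw":0},{"dx":0,"dy":0,"dz":0,"yaw":0},{"dx":0,"dy":0,"dz":0,"yaw":0},{"dx":0,"dy":0,"dz":0,"yaw":0},{"dx":0,"dy":0,"dz":0,"yaw":0},{"dx":0,"dy":0,"dz":0,"yaw":0}]'
python3 - <<'E'
from h import *
s=manip.read_state();print(s['position'],s['wrist_force'],s['torque'])
E
```

```text
clock: 18.3
position: [0.4894, 0.065, 0.0998]
ee_rot: [0.149, 0.989, -0.001, 0.001]
wrist_force: [-0.2, -13.9, 5.9]
gripper_width: 0.13
grip_force: 61.6
[0.48936344 0.06499134 0.0997937 ] [ -0.22132711 -13.85997847   5.92505169] [-2.09854074 -0.08264482  0.08386654]
```

```bash
python3 -m crank '[{"dx":0,"dy":0,"dz":0,"yaw":4},{"dx":0,"dy":0,"dz":0,"yaw":4},{"dx":0,"dy":0,"dz":0,"yaw":4},{"dx":0,"dy":0,"dz":0,"yaw":4},{"dx":0,"dy":0,"dz":0,"yaw":2},{"dx":0,"dy":0,"dz":0,"yaw":0},{"dx":0,"dy":0,"dz":0,"yaw":0},{"dx":0,"dy":0,"dz":0,"yaw":0},{"dx":0,"dy":0,"dz":0,"yaw":0},{"dx":0,"dy":0,"dz":0,"yaw":0}]'
python3 - <<'E'
from h import *
s=manip.read_state();print(s['position'],s['wrist_force'],s['torque'])
E
```

```text
clock: 19.3
position: [0.4894, 0.0649, 0.0998]
ee_rot: [0.302, 0.953, -0.0, 0.001]
wrist_force: [-0.0, -13.0, 5.9]
gripper_width: 0.132
grip_force: 61.8
[0.48936496 0.06490897 0.099821  ] [ -0.04529392 -12.95645306   5.87350669] [-2.25098706 -0.13311687 -0.11641215]
```

```bash
python3 -m crank '[{"dx":0,"dy":0,"dz":0,"yaw":4},{"dx":0,"dy":0,"dz":0,"yaw":4},{"dx":0,"dy":0,"dz":0,"yaw":4},{"dx":0,"dy":0,"dz":0,"yaw":4},{"dx":0,"dy":0,"dz":0,"yaw":4},{"dx":0,"dy":0,"dz":0,"yaw":4},{"dx":0,"dy":0,"dz":0,"yaw":4},{"dx":0,"dy":0,"dz":0,"yaw":0},{"dx":0,"dy":0,"dz":0,"yaw":0},{"dx":0,"dy":0,"dz":0,"yaw":0}]'
python3 - <<'E'
from h import *
s=manip.read_state();print(s['position'],s['wrist_force'],s['torque'])
E
python3 -m crank '[{"dx":0,"dy":0,"dz":0,"yaw":4},{"dx":0,"dy":0,"dz":0,"yaw":4},{"dx":0,"dy":0,"dz":0,"yaw":4},{"dx":0,"dy":0,"dz":0,"yaw":4},{"dx":0,"dy":0,"dz":0,"yaw":4},{"dx":0,"dy":0,"dz":0,"yaw":4},{"dx":0,"dy":0,"dz":0,"yaw":1},{"dx":0,"dy":0,"dz":0,"yaw":0},{"dx":0,"dy":0,"dz":0,"yaw":0},{"dx":0,"dy":0,"dz":0,"yaw":0}]'
python3 - <<'E'
from h import *
s=manip.read_state();print(s['position'],s['wrist_force'],s['torque'],s['ee_rot'])
E
```

```text
clock: 20.3
position: [0.4893, 0.0648, 0.0999]
ee_rot: [0.523, 0.852, -0.0, 0.001]
wrist_force: [-0.1, -13.7, 7.0]
gripper_width: 0.122
grip_force: 62.0
[0.48927691 0.06483609 0.09987893] [ -0.06935699 -13.69356688   7.04216392] [-2.41299518 -0.01443276 -0.06274149]
clock: 21.3
position: [0.4892, 0.0648, 0.1]
ee_rot: [0.695, 0.719, -0.0, 0.001]
wrist_force: [-1.5, -15.3, 8.6]
gripper_width: 0.127
grip_force: 62.2
[0.48917396 0.06479517 0.09995141] [ -1.45551453 -15.28779002   8.63621025] [-2.47551912  0.10732066  0.09290782] [ 6.95231286e-01  7.18785243e-01 -1.86459755e-04  1.09491906e-03]
```

```bash
python3 -m crank '[{"dx":0,"dy":0,"dz":0,"yaw":2},{"dx":0,"dy":0,"dz":0,"yaw":2},{"dx":0,"dy":0,"dz":0,"yaw":0},{"dx":0,"dy":0,"dz":0,"yaw":0},{"dx":0,"dy":0,"dz":0,"yaw":0},{"dx":0,"dy":0,"dz":0,"yaw":0},{"dx":0,"dy":0,"dz":0,"yaw":0},{"dx":0,"dy":0,"dz":0,"yaw":0},{"dx":0,"dy":0,"dz":0,"yaw":0},{"dx":0,"dy":0,"dz":0,"yaw":0}]'
python3 - <<'E'
from h import *
s=manip.read_state();print(s['position'],s['wrist_force'],s['torque'],s['ee_rot'])
E
```

```text
clock: 22.3
position: [0.4892, 0.0648, 0.1]
ee_rot: [0.719, 0.695, -0.0, 0.001]
wrist_force: [-1.4, -15.0, 8.5]
gripper_width: 0.13
grip_force: 64.0
[0.4891711  0.06482054 0.09996584] [ -1.35278354 -14.97146672   8.46786267] [-2.38662499  0.17324005  0.77651347] [ 7.19289485e-01  6.94709276e-01 -2.63984535e-04  1.26047155e-03]
```

```bash
python3 -m crank '[{"dx":0,"dy":0,"dz":0,"yaw":0},{"dx":0,"dy":0,"dz":0,"yaw":0},{"dx":0,"dy":0,"dz":0,"yaw":0},{"dx":0,"dy":0,"dz":0,"yaw":0},{"dx":0,"dy":0,"dz":0,"yaw":0},{"dx":0,"dy":0,"dz":0,"yaw":0},{"dx":0,"dy":0,"dz":0,"yaw":0},{"dx":0,"dy":0,"dz":0,"yaw":0},{"dx":0,"dy":0,"dz":0,"yaw":0},{"dx":0,"dy":0,"dz":0,"yaw":0}]' 0.2
python3 -m crank '[{"dx":0,"dy":0,"dz":-12,"yaw":0},{"dx":0,"dy":0,"dz":-12,"yaw":0},{"dx":0,"dy":0,"dz":-12,"yaw":0},{"dx":0,"dy":0,"dz":-12,"yaw":0},{"dx":0,"dy":0,"dz":-12,"yaw":0},{"dx":0,"dy":0,"dz":-12,"yaw":0},{"dx":0,"dy":0,"dz":-12,"yaw":0},{"dx":0,"dy":0,"dz":-12,"yaw":0},{"dx":0,"dy":0,"dz":0,"yaw":0},{"dx":0,"dy":0,"dz":0,"yaw":0}]'
python3 - <<'E'
from h import *
snap('wrist','w4');s=manip.read_state();print(s['position'],s['wrist_force'])
E
```

```text
clock: 23.3
position: [0.4887, 0.0662, 0.0993]
ee_rot: [0.719, 0.695, 0.0, 0.0]
wrist_force: [-0.5, 0.2, 0.0]
gripper_width: 0.603
grip_force: 0.0
clock: 24.3
position: [0.4886, 0.0662, 0.1956]
ee_rot: [0.719, 0.694, 0.0, 0.0]
wrist_force: [0.8, 0.1, -0.7]
gripper_width: 0.596
grip_force: 0.0
[0.48848026 0.0661892  0.1952251 ] [ 0.04236625  0.34665817 -0.43691653]
```

View pics/w4.png

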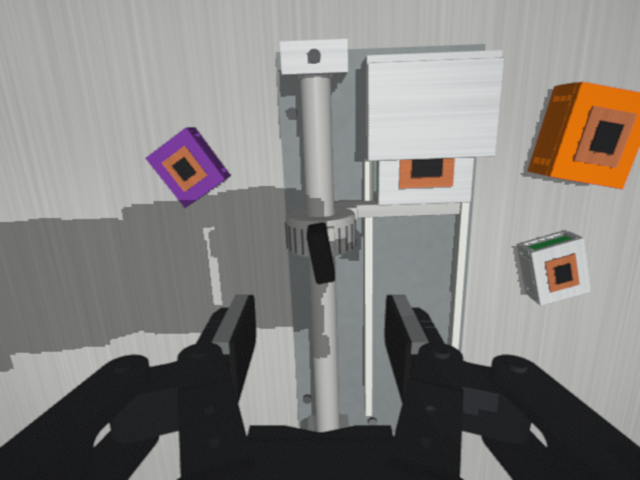

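The wing at (320,252) is back nearly along the shaft, still tilted a little. The module is in the hood with the jaw against it at row 208. I'll measure the wing angle.

```bash
python3 - <<'E'
from h import *
for f in('w2','w4'):
    im=cv2.imread(f'pics/{f}.png');m=((im.max(2)<45)[215:290,300:345]).astype(np.uint8)
    n,l,st,c=cv2.connectedComponentsWithStats(m);k=1+st[1:,4].argmax()
    for side in(0,1):
        P=[]
        for r in range(30,58,2):
            q=np.where(l[r]==k)[0]; P.append(atz(f,300+(q.max()if side else q.min()),215+r,.128)[:2])
        P=np.array(P);s=np.polyfit(P[:,1],P[:,0],1)[0];print(f,side,'CCW deg',np.degrees(np.arctan(-s)))
c=lambda u,v,z:atz('w4',u,v,z)
print('jaw',c(400,207,.044),'mod back',c(425,202,.048),'wing -y end',c(324,283,.128),'mouth top',c(430,157,.059),'post+',c(314,57,.087))
im=cv2.imread('pics/w4.png')[195:295,290:480];cv2.imwrite('pics/w4c.png',cv2.resize(im,None,fx=4,fy=4,interpolation=cv2.INTER_CUBIC))
E
```

```text
w2 0 CCW deg 7.993941634977493
w2 1 CCW deg 7.519418327118621
w4 0 CCW deg 8.299732545097648
w4 1 CCW deg 8.689315351102724
jaw [0.55081537 0.07449463 0.044     ] mod back [0.56885081 0.07857241 0.048     ] wing -y end [0.49050731 0.04926762 0.128     ] mouth top [0.56807327 0.11304905 0.059     ] post+ [0.48913881 0.17637256 0.087     ]
```

View pics/w4c.png

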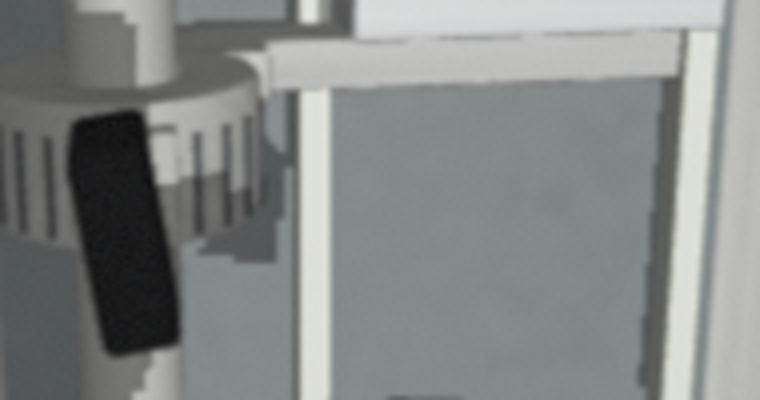

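```bash
python3 - <<'E'
from h import *
print(job.job_done())
E
```

```text
the job is handed in; nothing more can be done
None
```

I handed the job in: the collar is locked and squeezing the module in the hood with about 11 N (estimated from the wrist force just before locking), the screw reads about 0.15 rad by camera, and the gripper is clear; no verdict came back.

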